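# Fetch the long ruler out of a half-opening desk drawer

## Task

Pull the drawer of the white desk unit out to its stop, then take out the long ruler with the blue grip ridge: it is longer than the opening, so tip its near end up over the drawer front and draw it out diagonally from under the unit's top. Finish holding the ruler in the gripper, still and level, with all of it at least 10 cm above the top of the unit and clear of it; leave the drawer out, the eraser in it, and the other things on the desk where they are.

Things in the scene. Friction and masses are not known exactly. Their poses are not given: they have to be found in the camera images.
- unit: White desk drawer unit, fixed to the desk: shell 325 deep (its x) x 204 wide (its y) x 90 high, with a pale wooden top 6 thick whose underside is 84 above the desk. Origin: on the desk under the middle of the shell's front edge; +x runs back into the unit, away from the robot side, +z up; the drawer slides out along its -x. A low stack of books lies fixed on the top from x = 180 to 310, up to 122 above the desk. The front of the shell is open above the drawer front
- drawer (a joint): How far the drawer stands out of the unit (m): 0 shut, 0.16 at its stop; it begins 0.060 to 0.075 out, slides with about 2 N of friction and stays where it is left. Drawer inside: 310 long (x) x 176 wide (y); inner floor 12 above the desk, side and back walls up to 55 above the desk. Wooden front panel 12 thick, 200 wide, its top edge 66 above the desk. With the drawer fully out, the opening between front panel and unit top is 160 long
- handle (a point): Middle of the drawer's black bar handle: bar 90 long (unit y), 10 thick (unit x), 12 high, centred 48 above the desk; 36 mm of free space between bar and front panel, two end brackets only at 41 either side of the middle. It moves with the drawer
- drawer_floor (a point): Point on the drawer's inner floor at the inside face of the front panel, midway across; axes as the unit's; it moves with the drawer
- ruler: Aluminium ruler 270 long (x) x 34 wide (y) x 6 thick, with a blue raised grip ridge along its middle, 240 long x 14 wide, from 6 to 18 above its underside; about 0.1 kg. Origin: centre of its underside. Lies flat on the drawer floor, roughly along the drawer (within 5 degrees), ridge up, far end under the unit's top; it can slide in the drawer when the drawer moves. Its +x points into the unit at the start
- ruler_near (a point): Middle of the ruler's near end (own x = -135, 3 above its underside)
- eraser: White eraser 45 x 20 x 12, lying in the drawer beside its +y wall, clear of the ruler. Origin: centre of its underside
- mouse: Grey computer mouse, 58 round, 32 high, on a black mat 3 thick to the robot's right. Origin: centre of its underside
- camera: Black camera 125 wide, 96 high, on the robot's left. Origin: centre of its underside
- flower_pot: White pot, 100 across, 90 high, with yellow flowers to 160, left. Origin: centre of its underside
- palm_pot: White pot, 110 across, 100 high, with leaves to 210, right. Origin: centre of its underside
- mug: White mug, 80 across, 95 high, near left. Origin: centre of its underside
- picture_tin: Orange tin 55 x 75 x 100 high, near right. Origin: centre of its underside

How it is judged:
On the way:
1. the drawer is pulled out to its stop, within 10 mm, with the ruler still down in it (value of joint drawer above 0.15 m and height (world z) of each of ruler_near, ruler below 0.05 m), for 0.2 s.
At the end, for the whole second after the job is handed in: The gripper holds the ruler still, near end and middle over 180 mm above the desk, ridge up, level within 15 degrees, not touching the unit; drawer at least 130 mm out, eraser in it; mouse, camera, pots, mug and tin within 20 mm of their starts (height (world z) of each of ruler_near, ruler above 0.18 m and angle between ruler's own z axis and vertical below 0.26 rad and linear speed of ruler below 0.03 m/s and angular speed of ruler below 0.15 rad/s and contact force between the fingers and ruler above 2 N and contact force between ruler and unit below 0.2 N and value of joint drawer above 0.13 m and height (world z) of eraser between 0.008 and 0.05 m and distance of each of mouse, camera, flower_pot, palm_pot, mug, picture_tin from where it was at the start of the episode below 0.02 m); the arm keeps its last pose, push and grip.
It fails at once if a bystander on the desk is pushed more than 30 mm (distance of any of mouse, camera, flower_pot, palm_pot, mug, picture_tin from where it was at the start of the episode above 0.03 m).
It also fails if it takes over 53 s, if anything falls off the work surface, if the arm or the gripper's body presses on something with over 40 N, if the wrist force passes 120 N, or if a joint passes its speed limit or range.

## Robot

A 6-joint arm with a two-finger parallel gripper is mounted at the origin on the work surface. World frame = base frame: x ahead of the robot, y to its left, z up, the work surface at z = 0. Lengths are in m, angles in rad, forces in N, time in s.
With the tool pointing down it reaches from about 0.225 to 0.875 m from the base axis. Payload 3.4 kg.
Tool frame: the origin (TCP) lies between the finger pads; the fingertips stand 19 mm ahead of it and the grasp point (between the pads) is the TCP; z points along the fingers, y is the line along which they close (so a half turn about z gives the same grasp; the last joint's range is limited). The gripper opens to 85 mm and grips with 20 to 120 N. Pads are 22 mm wide; open, the fingers measure 114 mm over their backs; the gripper's body (76 mm by 85 mm) begins 54 mm behind the grasp point. The pads swing forward as they close: fully open they stand 13 mm farther back than shut.
Start: joints at [-1.324, 0.276, 1.505, -0, 1.361, -0.121], TCP at [0.207, -0.537, 0.25] pointing down, gripper open.
Joint ranges: [-2.89, 2.89], [-0.75, 2.08], [0.22, 2.7], [-1.18, 4.32], [0.11, 2.71], [-2.7, 2.7]. Speed limits (rad/s): [2.57, 2.57, 3.14, 3.14, 3.14, 3.14].

## Interface

Orientations are given as a unit quaternion [w, x, y, z].
In Python, from rig import get_state, imaging, ticket gives the robot as it stands. The module is installed in compiled form; this text tells all that it offers.
- The arm moves only by the shell command python3 -m inch 'ROWS' [FORCE]. ROWS is JSON, a list of rows, each an object with "claw": the opening, from -1 (shut) to 1 (fully open); "travel": the shift along the world's x, y, z in units of 200 mm (1.0 is 200 mm), a list of three; "turn": the turn about the world's z in units of 180 degrees (1.0 is 180 degrees). A call has 1 to 5 rows; each row is the pose to reach, as a shift and turn from the pose commanded when the call began, turning the shorter way round; what a row does not reach only later rows make up. A row lasts 1/10 s, in which the tool goes at most 50 mm and 8.59 degrees, less where a joint would pass 70% of its speed; a pose out of reach is approached as far as the arm can. A call with a number of a shift or a turn outside -1 to 1 is refused whole. A call with a gripper value outside its range is refused whole. The fingers move at their own pace and stop on an object; FORCE is the grip in N (left out, the last holds). Time passes only in rows, so rows that repeat a pose let the fingers close. It gives the time, the measured TCP pose, the force, the opening and the grip force at its end, in the units of the state.
- get_state(): the state, without advancing time (a new reading comes with each control period).
- imaging.get_image(name): name is "scene" or "side" or "wrist"; returns the picture (480x640x3 uint8, red, green, blue); there is no depth.
- imaging.camera_params(name): a dict with "camera_matrix" (3x3 intrinsics, pixels), "cam_to_world" (4x4, takes a point from camera to world coordinates); the wrist camera has in their place "T_tool_cam" (4x4, takes a point from camera to tool coordinates, whose origin is the TCP and whose axes are the flange's). Camera axes: x right, y down, z forward; pixel columns grow to the right and rows downward; lengths in m; the calibration is good to about 2 mm. A picture is of the moment at which its call begins: read the wrist's pose just before it. camera_params takes no time and is no camera call.
- ticket.sign_off(): hands the job in; it is judged then, once.
The state is a dict: "clock": time; "qpos": joint angles; "qd": joint speeds; "effort": joint torques, N m; "position": TCP position; "ee_rot": TCP orientation; "contact_force": force on the tool from outside, world axes, zero at the start; "moment": the same for the moment, N m; "width": finger opening in m; "gripper_force": force on a finger pad.
Only numpy, scipy, OpenCV 4.12 (cv2) and the standard library are available. Lean on these libraries where they do the work, as an engineer would, in place of code of your own. Each camera call takes 0.05 s, during which the arm holds its last target. There are 200 camera calls.

## Working session

There is one attempt and no reset: what is moved stays moved. The work goes in short steps, Python scripts to look and compute and a shell command to move; the robot and the scene stay as the last step left them, time stands still between calls to the robot, and variables do not carry over. Pictures are saved under pics/ and viewed, at most 10 in all, crops included, and the job is handed in when it is done.

```bash
mkdir -p pics
cat > h.py <<'E'
import numpy as np, cv2
from rig import get_state, imaging
def cam(n):
    p=imaging.camera_params(n); K=np.array(p["camera_matrix"])
    if "cam_to_world" in p: return K,np.array(p["cam_to_world"])
    from scipy.spatial.transform import Rotation as R
    s=get_state(); w,x,y,z=s["ee_rot"]; T=np.eye(4); T[:3,:3]=R.from_quat([x,y,z,w]).as_matrix(); T[:3,3]=s["position"]
    return K,T@np.array(p["T_tool_cam"])
def onplane(K,T,uv,z):
    d=T[:3,:3]@np.linalg.solve(K,[uv[0],uv[1],1.]); return T[:3,3]+d*(z-T[2,3])/d[2]
def shot(n,f):
    K,T=cam(n); im=imaging.get_image(n); cv2.imwrite(f,im[:,:,::-1]); return K,T,im
E
python3 - <<'E'
from h import *
np.set_printoptions(precision=3,suppress=True)
for n in("scene","side"):
    K,T,im=shot(n,f"pics/{n}0.png"); print(n,K,T)
print(get_state())
E
```

```text
scene [[491.073   0.    314.846]
 [  0.    491.073 236.709]
 [  0.      0.      1.   ]] [[ 0.871  0.337 -0.359  1.015]
 [ 0.492 -0.619  0.612 -0.827]
 [-0.016 -0.709 -0.705  0.996]
 [ 0.     0.     0.     1.   ]]
side [[505.763   0.    329.349]
 [  0.    505.763 246.013]
 [  0.      0.      1.   ]] [[-0.857 -0.249  0.452 -0.052]
 [-0.516  0.442 -0.734  0.921]
 [-0.017 -0.862 -0.507  0.728]
 [ 0.     0.     0.     1.   ]]
{'clock': 0.1, 'qpos': array([-1.324,  0.277,  1.506,  0.   ,  1.361, -0.121]), 'qd': array([ 0.001, -0.   , -0.002,  0.   , -0.002, -0.001]), 'effort': array([  0.002, -41.77 , -24.64 ,  -0.   ,   0.006,   0.   ]), 'position': array([ 0.207, -0.536,  0.25 ]), 'ee_rot': array([-0.001,  0.983,  0.183, -0.   ]), 'contact_force': array([-0.599, -0.079, -0.11 ]), 'moment': array([0.013, 0.003, 0.007]), 'gripper_force': 0.0, 'width': 0.08536746814773162}
```

View pics/scene0.png

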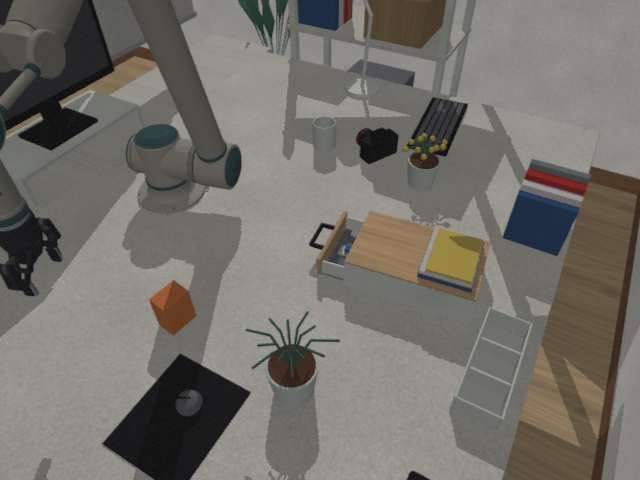

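View pics/side0.png

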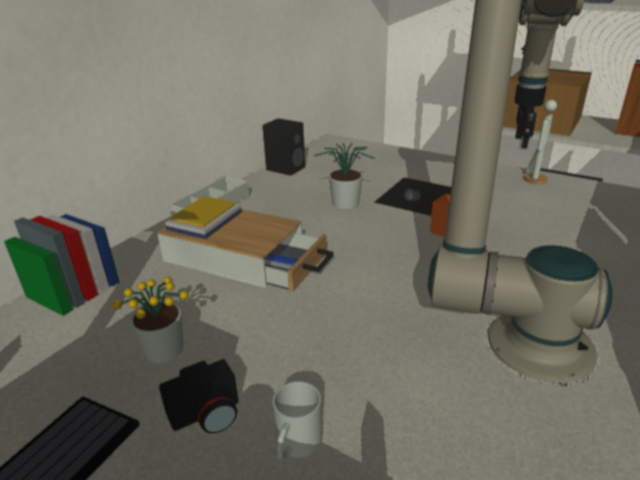

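The scene view shows the unit's top with its corners near (368,213), (347,272) and (490,240), and the handle near (320,237). In the side view the handle is near (318,262). I'll zoom in on both.

Run:
```python
import cv2,numpy as np
a=cv2.imread('pics/scene0.png')[195:315,300:500]; b=cv2.imread('pics/side0.png')[190:310,150:350]
f=lambda i:cv2.resize(i,(800,480),interpolation=cv2.INTER_CUBIC)
a=cv2.resize(a,(500,300),interpolation=cv2.INTER_CUBIC);b=cv2.resize(b,(500,300),interpolation=cv2.INTER_CUBIC)
cv2.imwrite('pics/z.png',np.clip(np.vstack([a,b])*1.3,0,255).astype('uint8'))
from h import *
for p in[(368,213),(347,272),(490,240),(479,295)]: print(onplane(*cam('scene'),p,.09))
for p in[(300,224),(265,253),(161,231)]: print(onplane(*cam('side'),p,.09))
print(onplane(*cam('scene'),(314,236),.054),onplane(*cam('side'),(321,262),.054))
```

```text
[0.63728639 0.10979518 0.09      ]
[ 0.68347552 -0.10914541  0.09      ]
[0.95741619 0.16531626 0.09      ]
[ 0.98402485 -0.02521956  0.09      ]
[ 0.64600905 -0.06390809  0.09      ]
[0.63649187 0.1033226  0.09      ]
[0.94654695 0.14923169 0.09      ]
[ 0.53288003 -0.00780473  0.054     ] [0.52654637 0.02294868 0.054     ]
```

View pics/z.png

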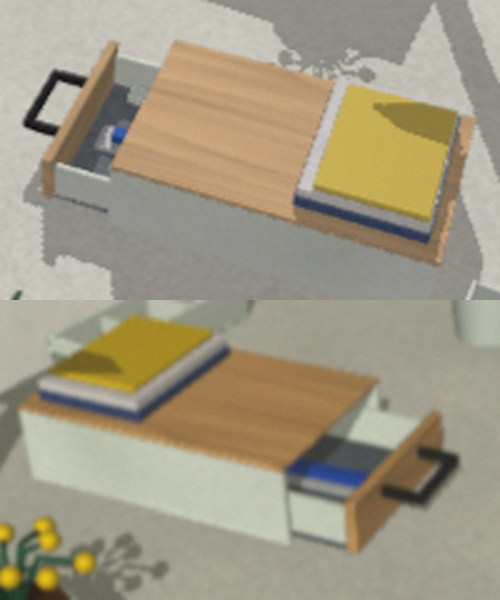

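The zoomed crops give the top's four corners, both ends of the handle bar, and the ruler's near end with its blue ridge just visible under the top's front edge. Now I'll refine these.

Run:
```python
from h import *
np.set_printoptions(precision=4,suppress=True)
S=lambda c,o,n:(c[0]/2.5+o[0],c[1]/2.5+o[1])
sc=lambda x,y,z:onplane(*cam('scene'),(x/2.5+300-.3,y/2.5+195-.3),z)
sd=lambda x,y,z:onplane(*cam('side'),(x/2.5+150-.3,(y-300)/2.5+190-.3),z)
print('top sc FL FR BL BR',*[sc(*p,.09) for p in[(175,41),(112,170),(472,117),(440,263)]])
print('top sd FR FL BL',*[sd(*p,.09) for p in[(378,378),(285,468),(22,408)]])
print('bar sc L R',sc(57,72,.054),sc(27,122,.054)); print('bar sd R L',sd(457,458,.054),sd(420,497,.054))
print('panel top sc L R',sc(113,42,.066),sc(47,162,.066)); print('sd R L',sd(436,413,.066),sd(352,502,.066))
print('ruler near sc',sc(104,142,.018),'sd',sd(356,488,.018))
```

```text
top sc FL FR BL BR [0.6381 0.1191 0.09  ] [ 0.6643 -0.0848  0.09  ] [0.9555 0.1581 0.09  ] [ 0.9815 -0.0429  0.09  ]
top sd FR FL BL [ 0.6539 -0.0801  0.09  ] [0.6282 0.1194 0.09  ] [0.9444 0.1599 0.09  ]
bar sc L R [0.5293 0.0468 0.054 ] [ 0.5387 -0.0372  0.054 ]
bar sd R L [ 0.5239 -0.0288  0.054 ] [0.5179 0.0522 0.054 ]
panel top sc L R [0.5673 0.1093 0.066 ] [ 0.5914 -0.0873  0.066 ]
sd R L [ 0.5808 -0.0808  0.066 ] [0.5597 0.1072 0.066 ]
ruler near sc [0.6099 0.0068 0.018 ] sd [0.6157 0.0242 0.018 ]
```

```bash
python3 -m inch '[{"claw":-0.2,"travel":[0.4,0.68,0],"turn":0.106},{"claw":-0.2,"travel":[0.4,0.68,0],"turn":0.106},{"claw":-0.2,"travel":[0.4,0.68,0],"turn":0.106},{"claw":-0.2,"travel":[0.4,0.68,0],"turn":0.106}]' 30
python3 -m inch '[{"claw":-0.2,"travel":[0.4,0.68,0],"turn":0.106},{"claw":-0.2,"travel":[0.4,0.68,0],"turn":0.106},{"claw":-0.2,"travel":[0.4,0.68,0],"turn":0.106},{"claw":-0.2,"travel":[0.4,0.68,0],"turn":0.106}]'
python3 -m inch '[{"claw":-0.2,"travel":[0.4,0.68,0],"turn":0.106},{"claw":-0.2,"travel":[0.4,0.68,0],"turn":0.106},{"claw":-0.2,"travel":[0.4,0.68,0],"turn":0.106},{"claw":-0.2,"travel":[0.4,0.68,0],"turn":0.106}]'
python3 -m inch '[{"claw":-0.2,"travel":[0.4,0.68,0],"turn":0.106},{"claw":-0.2,"travel":[0.4,0.68,0],"turn":0.106},{"claw":-0.2,"travel":[0.4,0.68,0],"turn":0.106},{"claw":-0.2,"travel":[0.4,0.68,0],"turn":0.106},{"claw":-0.2,"travel":[0.4,0.68,0],"turn":0.106}]'
python3 - <<'E'
from h import *
K,T,im=shot('wrist','pics/w1.png'); print(K,T,get_state()['ee_rot'])
E
```

```text
clock: 0.5
position: [0.2881, -0.3954, 0.25]
ee_rot: [-0.002, 0.939, 0.345, 0.001]
contact_force: [0.7, -0.7, -0.4]
width: 0.034
gripper_force: 0.0
clock: 0.9
position: [0.3681, -0.2605, 0.2502]
ee_rot: [-0.001, 0.868, 0.496, 0.001]
contact_force: [-0.2, -0.3, -0.2]
width: 0.034
gripper_force: 0.0
clock: 1.3
position: [0.4487, -0.1253, 0.2502]
ee_rot: [-0.0, 0.774, 0.633, 0.001]
contact_force: [-0.4, -0.5, 0.1]
width: 0.0342
gripper_force: 0.0
clock: 1.8
position: [0.5273, 0.0074, 0.2497]
ee_rot: [-0.0, 0.66, 0.752, -0.001]
contact_force: [0.1, -1.3, 0.3]
width: 0.0341
gripper_force: 0.0
[[358.79739058   0.         325.2906892 ]
 [  0.         358.79739058 233.09463387]
 [  0.           0.           1.        ]] [[ 0.99154317  0.12340878  0.04015488  0.51654204]
 [ 0.1297702  -0.93960184 -0.3167145   0.08906389]
 [-0.00135575  0.31924701 -0.94767057  0.37456747]
 [ 0.          0.          0.          1.        ]] [-1.11588673e-04  6.60071018e-01  7.51202487e-01 -1.03070105e-03]
```

View pics/w1.png

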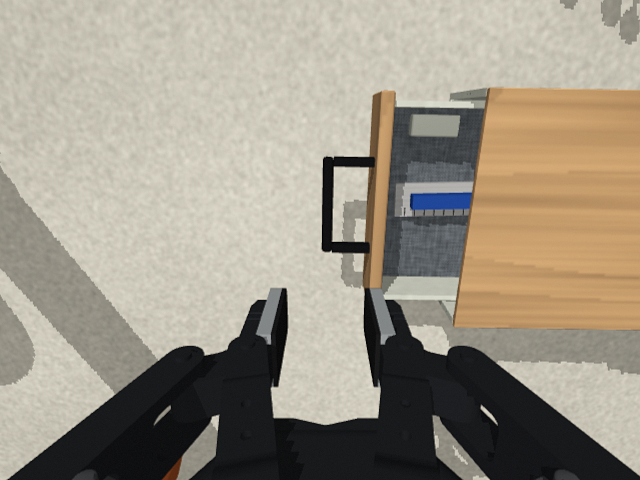

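The wrist view shows the bar from (328,158) to (327,250), the panel's top near x=383, the ruler's near end at about (397,200), the eraser at (435,125), and the unit's top front edge from (489,88) to (455,327).

Run:
```python
from h import *
K,T=cam('wrist'); np.set_printoptions(precision=4,suppress=True)
for n,p,z in[('barL',(328,157),.054),('barR',(327,251),.054),('panelout L',(374,95),.066),('panelout R',(364,287),.066),('topFL',(489,88),.09),('topFR',(455,327),.09),('rulL',(397,184),.018),('rulR',(396,216),.018),('ridgeL',(411,194),.030),('ridgeR',(411,209),.03),('ridge out top',(472,191),.03),('ridge out bot',(470,208),.03),('er',(412,125),.024),('er',(459,126),.024)]: print(n,onplane(K,T,p,z))
```

```text
barL [0.5225 0.0512 0.054 ]
barR [ 0.5332 -0.0369  0.054 ]
panelout L [0.5525 0.106  0.066 ]
panelout R [ 0.5724 -0.0643  0.066 ]
topFL [0.6328 0.1202 0.09  ]
topFR [ 0.6574 -0.082   0.09  ]
rulL [0.5953 0.0295 0.018 ]
rulR [ 0.6007 -0.0034  0.018 ]
ridgeL [0.6081 0.0236 0.03  ]
ridgeR [0.6112 0.0087 0.03  ]
ridge out top [0.6664 0.0341 0.03  ]
ridge out bot [0.6688 0.0172 0.03  ]
er [0.5972 0.0871 0.024 ]
er [0.641  0.0919 0.024 ]
```

```bash
python3 -m inch '[{"claw":-0.2,"travel":[0,0,-0.25],"turn":0},{"claw":-0.2,"travel":[0,0,-0.5],"turn":0},{"claw":-0.2,"travel":[0,0,-0.75],"turn":0},{"claw":-0.2,"travel":[0,0,-0.9],"turn":0},{"claw":-0.2,"travel":[0,0,-1.0],"turn":0}]' 40
python3 -m inch '[{"claw":-1,"travel":[0,0,0],"turn":0},{"claw":-1,"travel":[0,0,0],"turn":0},{"claw":-1,"travel":[0,0,0],"turn":0},{"claw":-1,"travel":[0,0,0],"turn":0},{"claw":-1,"travel":[0,0,0],"turn":0}]'
```

```text
clock: 2.35
position: [0.5241, 0.005, 0.0479]
ee_rot: [-0.002, 0.661, 0.75, -0.002]
contact_force: [-0.5, 0.0, -0.4]
width: 0.0339
gripper_force: 0.0
clock: 2.85
position: [0.5268, 0.0057, 0.0504]
ee_rot: [0.001, 0.66, 0.751, -0.001]
contact_force: [2.1, -6.5, -14.7]
width: 0.0093
gripper_force: 41.6
```

```bash
python3 -m inch '[{"claw":-1,"travel":[-0.05,-0.006,0],"turn":0},{"claw":-1,"travel":[-0.12,-0.015,0],"turn":0},{"claw":-1,"travel":[-0.19,-0.023,0],"turn":0},{"claw":-1,"travel":[-0.26,-0.032,0],"turn":0},{"claw":-1,"travel":[-0.33,-0.04,0],"turn":0}]'
python3 -m inch '[{"claw":-1,"travel":[-0.06,-0.007,0],"turn":0},{"claw":-1,"travel":[-0.1,-0.012,0],"turn":0},{"claw":-1,"travel":[-0.13,-0.016,0],"turn":0},{"claw":-1,"travel":[-0.15,-0.018,0],"turn":0},{"claw":-1,"travel":[-0.15,-0.018,0],"turn":0}]'
```

```text
clock: 3.35
position: [0.4608, -0.0019, 0.0504]
ee_rot: [0.001, 0.66, 0.751, -0.0]
contact_force: [3.2, -5.7, -17.3]
width: 0.0089
gripper_force: 41.2
clock: 3.85
position: [0.4337, -0.005, 0.0504]
ee_rot: [0.003, 0.661, 0.751, 0.002]
contact_force: [9.1, -3.6, -26.7]
width: 0.0092
gripper_force: 40.2
```

```bash
python3 -m inch '[{"claw":-1,"travel":[-0.02,-0.002,0],"turn":0},{"claw":-1,"travel":[-0.025,-0.003,0],"turn":0},{"claw":-1,"travel":[-0.025,-0.003,0],"turn":0}]'
```

```text
clock: 4.15
position: [0.4336, -0.0051, 0.0504]
ee_rot: [0.006, 0.661, 0.75, 0.005]
contact_force: [18.8, 2.4, -38.6]
width: 0.0095
gripper_force: 39.1
```

```bash
python3 -m inch '[{"claw":-0.5,"travel":[0.025,0.003,0],"turn":0},{"claw":-0.2,"travel":[0.025,0.003,0],"turn":0},{"claw":-0.2,"travel":[0.025,0.003,0],"turn":0},{"claw":-0.2,"travel":[0.025,0.003,0.1],"turn":0},{"claw":-0.2,"travel":[0.025,0.003,0.3],"turn":0}]' 30
python3 -m inch '[{"claw":0,"travel":[0,0,0.25],"turn":0},{"claw":0,"travel":[0,0,0.5],"turn":0.05},{"claw":0,"travel":[0,0,0.7],"turn":0.1},{"claw":0,"travel":[0,0,0.7],"turn":0.15},{"claw":0,"travel":[0,0,0.7],"turn":0.2}]'
python3 -m inch '[{"claw":0,"travel":[0.2,0.04,0],"turn":0.05},{"claw":0,"travel":[0.4,0.08,0],"turn":0.1},{"claw":0,"travel":[0.5,0.1,0],"turn":0.15},{"claw":0,"travel":[0.5,0.1,0],"turn":0.2},{"claw":0,"travel":[0.5,0.1,0],"turn":0.24}]'
python3 -m inch '[{"claw":0,"travel":[0,0,0],"turn":0.06},{"claw":0,"travel":[0,0,0],"turn":0.06},{"claw":0,"travel":[0,0,0],"turn":0.06}]'
python3 - <<'E'
from h import *
K,T,im=shot('wrist','pics/w2.png'); print(get_state()['qpos'])
E
```

```text
clock: 4.65
position: [0.4279, -0.0038, 0.1096]
ee_rot: [-0.003, 0.66, 0.751, -0.002]
contact_force: [1.0, -0.4, 0.9]
width: 0.0341
gripper_force: 0.0
clock: 5.15
position: [0.4307, -0.0043, 0.253]
ee_rot: [0.002, 0.406, 0.914, 0.001]
contact_force: [-1.0, 0.7, -0.7]
width: 0.0429
gripper_force: 0.0
clock: 5.65
position: [0.5305, 0.016, 0.2507]
ee_rot: [-0.0, 0.042, 0.999, -0.0]
contact_force: [-0.7, 0.3, 0.3]
width: 0.0426
gripper_force: 0.0
clock: 5.95
position: [0.5299, 0.0158, 0.251]
ee_rot: [0.0, -0.048, 0.999, -0.0]
contact_force: [-0.1, 0.1, -0.3]
width: 0.0426
gripper_force: 0.0
[-1.01389769e-01  2.08017971e-01  1.59693937e+00 -9.77570679e-06
  1.33634212e+00 -1.76806227e+00]
```

View pics/w2.png

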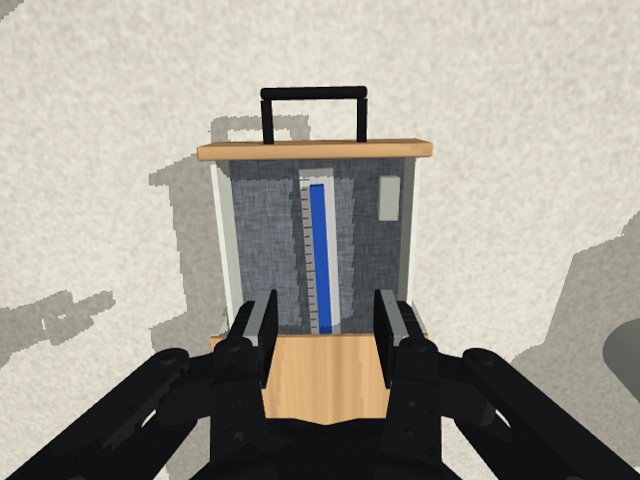

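The drawer is fully out and the ruler is flat in it. The blue ridge runs from (317,185) to (325,333) and the near end is at about (316,170). The eraser is at (389,198), well clear of it.

Run:
```python
from h import *
K,T=cam('wrist'); np.set_printoptions(precision=4,suppress=True)
im=cv2.imread('pics/w2.png').astype(int); b,g,r=im[...,0],im[...,1],im[...,2]
m=((b-r>50)&(b-g>40)).astype('uint8'); n,l,st,c=cv2.connectedComponentsWithStats(m); i=1+st[1:,4].argmax()
ys,xs=np.nonzero(l==i); P=np.array([onplane(K,T,p,.03) for p in zip(xs,ys)])[:,:2]
vx,vy,x0,y0=cv2.fitLine(P.astype('float32'),cv2.DIST_L2,0,.01,.01).ravel(); print(st[i],'dir deg',np.degrees(np.arctan2(vy,vx)),P.min(0),P.max(0))
O=np.array([.645,.019]);a=np.radians(6.9);u=np.array([np.cos(a),np.sin(a)])
v=np.array([-u[1],u[0]]); Q=(P-O)@np.c_[u,v]; print('unit frame',Q.min(0),Q.max(0))
for n,p,z in[('near',(316,170),.018),('topF L',(430,335),.09),('topF R',(212,337),.09),('panel out',(315,146),.066)]: q=onplane(K,T,p,z); print(n,q,(q[:2]-O)@np.c_[u,v])
for s in(-.055,-.06):
    # ridge point at unit x=s
    k=Q[:,0]; j=abs(k-s)<.004; print(s,P[j].mean(0),'width',np.ptp(Q[j,1]))
s=get_state(); print(s['position'])
from scipy.spatial.transform import Rotation as R
w,x,y,z=s['ee_rot']; yy=R.from_quat([x,y,z,w]).as_matrix()[:,1]; print('tool y deg',np.degrees(np.arctan2(yy[1],yy[0])))
```

```text
[ 309  184   23  150 2031] dir deg 8.555523 [ 0.5141 -0.0009] [0.6822 0.037 ]
unit frame [-0.1309 -0.0046] [0.0378 0.0139]
near [0.503  0.0043 0.018 ] [-0.1428  0.0025]
topF L [0.634  0.1239 0.09  ] [0.0017 0.1055]
topF R [ 0.6555 -0.0778  0.09  ] [-0.0012 -0.0973]
panel out [0.4756 0.0023 0.066 ] [-0.1702  0.0037]
-0.055 [0.5897 0.0167] width 0.013742395570152863
-0.06 [0.585  0.0164] width 0.013650009436522765
[0.5301 0.0158 0.251 ]
tool y deg 95.49342944376444
```

```bash
python3 -m inch '[{"claw":0,"travel":[0.2,0.004,0],"turn":0.017},{"claw":0,"travel":[0.29,0.004,0],"turn":0.017},{"claw":0,"travel":[0.29,0.004,-0.2],"turn":0.017},{"claw":0,"travel":[0.29,0.004,-0.4],"turn":0.017},{"claw":0,"travel":[0.29,0.004,-0.5],"turn":0.017}]' 50
python3 -m inch '[{"claw":0,"travel":[0,0,-0.2],"turn":0},{"claw":0,"travel":[0,0,-0.35],"turn":0},{"claw":0,"travel":[0,0,-0.45],"turn":0},{"claw":0,"travel":[0,0,-0.5],"turn":0},{"claw":0,"travel":[0,0,-0.5],"turn":0}]'
```

```text
clock: 6.5
position: [0.5865, 0.0168, 0.1473]
ee_rot: [-0.003, -0.074, 0.997, 0.0]
contact_force: [0.2, 0.2, -0.6]
width: 0.0426
gripper_force: 0.0
clock: 7.0
position: [0.5878, 0.0167, 0.0494]
ee_rot: [-0.001, -0.075, 0.997, 0.0]
contact_force: [-0.2, 0.6, 0.3]
width: 0.0429
gripper_force: 0.0
```

```bash
python3 -m inch '[{"claw":0,"travel":[0,0,-0.03],"turn":0},{"claw":0,"travel":[0,0,-0.05],"turn":0},{"claw":-0.4,"travel":[0,0,-0.05],"turn":0},{"claw":-1,"travel":[0,0,-0.05],"turn":0},{"claw":-1,"travel":[0,0,-0.05],"turn":0}]'
python3 -m inch '[{"claw":-1,"travel":[0,0,0],"turn":0},{"claw":-1,"travel":[0,0,0],"turn":0},{"claw":-1,"travel":[0,0,0.02],"turn":0}]'
```

```text
clock: 7.5
position: [0.5892, 0.0166, 0.0411]
ee_rot: [0.001, -0.075, 0.997, -0.0]
contact_force: [0.3, 1.0, 2.1]
width: 0.0124
gripper_force: 49.9
clock: 7.8
position: [0.5883, 0.0167, 0.044]
ee_rot: [-0.001, -0.075, 0.997, 0.0]
contact_force: [0.1, 0.8, -1.4]
width: 0.0121
gripper_force: 49.6
```

```bash
python3 -m inch '[{"claw":-1,"travel":[0,0,0.05],"turn":0},{"claw":-1,"travel":[0,0,0.1],"turn":0},{"claw":-1,"travel":[0,0,0.14],"turn":0},{"claw":-1,"travel":[0,0,0.18],"turn":0},{"claw":-1,"travel":[0,0,0.18],"turn":0}]'
python3 - <<'E'
from h import *
a=shot('side','pics/s3.png')[2][200:300,240:360]; b=shot('wrist','pics/w3.png')[2]
a=cv2.resize(a,(576,480),interpolation=cv2.INTER_CUBIC); b=b[:,200:424]
cv2.imwrite('pics/c3.png',np.clip(np.hstack([a,b])[:,:,::-1]*1.2,0,255).astype('uint8'))
E
```

```text
clock: 8.3
position: [0.5897, 0.0166, 0.0819]
ee_rot: [0.001, -0.075, 0.997, -0.0]
contact_force: [1.1, -0.2, -0.9]
width: 0.0123
gripper_force: 49.6
```

View pics/c3.png

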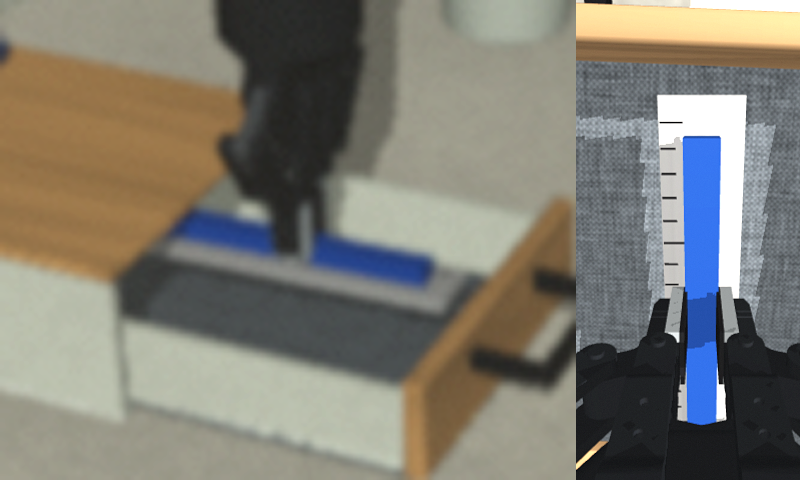

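The side view shows the ruler held by its ridge and lifted, roughly level and clear of the panel. The wrist view shows its near end at rows 95–140. Next I'll lift further so the top's edge tips it.

```bash
python3 -m inch '[{"claw":-1,"travel":[0,0,0.03],"turn":0},{"claw":-1,"travel":[0,0,0.05],"turn":0},{"claw":-1,"travel":[0,0,0.06],"turn":0},{"claw":-1,"travel":[0,0,0.07],"turn":0},{"claw":-1,"travel":[0,0,0.07],"turn":0}]'
python3 -m inch '[{"claw":-1,"travel":[0,0,0.01],"turn":0},{"claw":-1,"travel":[0,0,0.02],"turn":0},{"claw":-1,"travel":[0,0,0.03],"turn":0},{"claw":-1,"travel":[0,0,0.03],"turn":0}]'
```

```text
clock: 8.9
position: [0.5889, 0.0166, 0.0946]
ee_rot: [0.0, -0.075, 0.997, 0.0]
contact_force: [-0.0, 0.4, -0.9]
width: 0.0122
gripper_force: 49.6
clock: 9.3
position: [0.5882, 0.0168, 0.0997]
ee_rot: [-0.001, -0.075, 0.997, 0.0]
contact_force: [0.5, 0.6, -7.4]
width: 0.0118
gripper_force: 48.8
```

```bash
python3 -m inch '[{"claw":-1,"travel":[0,0,0.01],"turn":0},{"claw":-1,"travel":[0,0,0.02],"turn":0},{"claw":-1,"travel":[0,0,0.03],"turn":0},{"claw":-1,"travel":[0,0,0.03],"turn":0}]'
python3 - <<'E'
from h import *
a=shot('side','pics/s4.png')[2][190:290,240:360]; b=shot('wrist','pics/w4.png')[2]
a=cv2.resize(a,(576,480),interpolation=cv2.INTER_CUBIC); b=b[:,200:424]
cv2.imwrite('pics/c4.png',np.clip(np.hstack([a,b])[:,:,::-1]*1.2,0,255).astype('uint8'))
E
```

```text
clock: 9.7
position: [0.5879, 0.0167, 0.1063]
ee_rot: [-0.001, -0.075, 0.997, 0.0]
contact_force: [-1.8, 1.2, -6.8]
width: 0.0123
gripper_force: 48.8
```

View pics/c4.png

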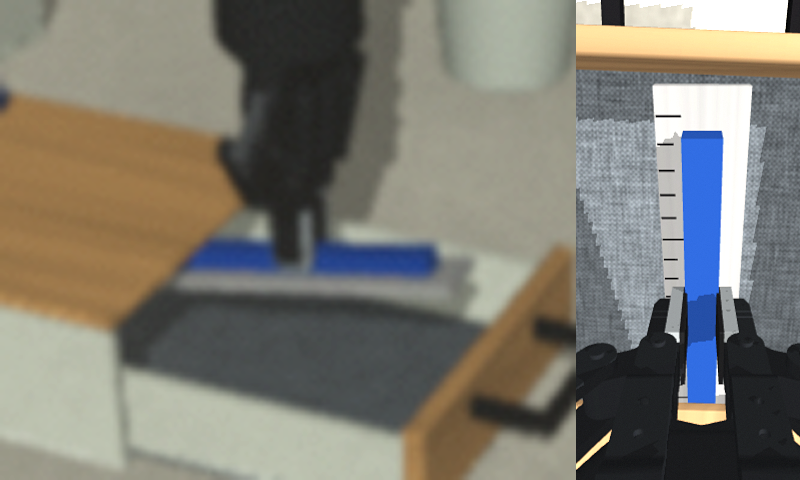

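The ruler now tilts near end up, by about 8–9°. Its near end is about 0.09 high by its apparent width, so it clears the 0.066 panel. Next I'll draw it out along its own axis.

```bash
python3 -m inch '[{"claw":-1,"travel":[0,0,-0.01],"turn":0},{"claw":-1,"travel":[-0.1,-0.015,0],"turn":0},{"claw":-1,"travel":[-0.2,-0.03,0.01],"turn":0},{"claw":-1,"travel":[-0.3,-0.045,0.02],"turn":0},{"claw":-1,"travel":[-0.4,-0.06,0.03],"turn":0}]'
python3 -m inch '[{"claw":-1,"travel":[-0.1,-0.015,0.01],"turn":0},{"claw":-1,"travel":[-0.2,-0.03,0.02],"turn":0},{"claw":-1,"travel":[-0.3,-0.045,0.03],"turn":0},{"claw":-1,"travel":[-0.4,-0.06,0.04],"turn":0},{"claw":-1,"travel":[-0.4,-0.06,0.04],"turn":0}]'
python3 - <<'E'
from h import *
a=shot('side','pics/s5.png')[2][150:310,190:430]; b=shot('scene','pics/t5.png')[2][180:340,220:420]
a=cv2.resize(a,(420,280),interpolation=cv2.INTER_CUBIC); b=cv2.resize(b,(350,280),interpolation=cv2.INTER_CUBIC)
cv2.imwrite('pics/c5.png',np.clip(np.hstack([a,b])[:,:,::-1]*1.2,0,255).astype('uint8'))
E
```

```text
clock: 10.3
position: [0.5103, 0.0041, 0.1137]
ee_rot: [0.003, -0.075, 0.997, -0.001]
contact_force: [0.2, 0.1, -1.1]
width: 0.012
gripper_force: 49.4
clock: 10.8
position: [0.4278, -0.0077, 0.1215]
ee_rot: [0.001, -0.075, 0.997, -0.0]
contact_force: [-0.4, 0.3, -0.9]
width: 0.0122
gripper_force: 49.4
```

View pics/c5.png

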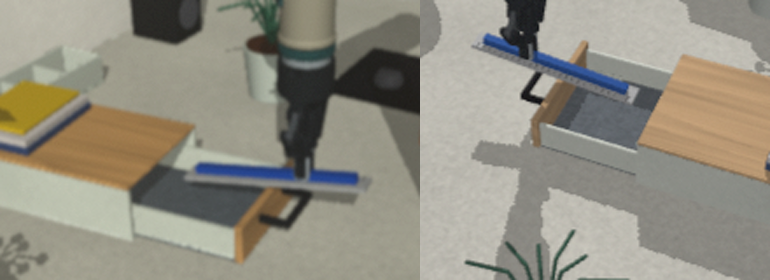

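The ruler is clear of the unit's top, with its far end just in front of the top's edge. Now I'll lift it.

```bash
python3 -m inch '[{"claw":-1,"travel":[0,0,0.1],"turn":0},{"claw":-1,"travel":[0,0,0.25],"turn":0},{"claw":-1,"travel":[0,0,0.4],"turn":0},{"claw":-1,"travel":[0,0,0.55],"turn":0},{"claw":-1,"travel":[0,0,0.7],"turn":0}]'
python3 -m inch '[{"claw":-1,"travel":[0,0,0.1],"turn":0},{"claw":-1,"travel":[0,0,0.17],"turn":0},{"claw":-1,"travel":[0,0,0.2],"turn":0},{"claw":-1,"travel":[0,0,0.2],"turn":0},{"claw":-1,"travel":[0,0,0.2],"turn":0}]'
python3 - <<'E'
from h import *
C={}
for n in('side','scene'):
    K,T,im=shot(n,f'pics/{n}6.png'); im=im.astype(int); r,g,b=im[...,0],im[...,1],im[...,2]
    m=((b-r>45)&(b-g>30)).astype('uint8'); m=cv2.morphologyEx(m,cv2.MORPH_CLOSE,np.ones((9,25)))
    if n=='side': m[:,:240]=0
    else: m[:,450:]=0; m[:130]=0
    k,l,st,c=cv2.connectedComponentsWithStats(m); i=1+st[1:,4].argmax()
    ys,xs=np.nonzero(l==i); lo,hi=xs.argmin(),xs.argmax(); print(n,st[i]); e=[(xs[lo],ys[lo]),(xs[hi],ys[hi])]
    C[n]=(np.array(K)@np.linalg.inv(T)[:3],e if n=='scene' else e[::-1])
for j in(0,1):
    X=cv2.triangulatePoints(C['scene'][0],C['side'][0],np.float64(C['scene'][1][j]).reshape(2,1),np.float64(C['side'][1][j]).reshape(2,1)); X=(X[:3]/X[3]).ravel(); print(X)
a=cv2.imread('pics/side6.png');b=cv2.imread('pics/scene6.png')
cv2.imwrite('pics/c6.png',np.hstack([cv2.resize(a,(400,300)),cv2.resize(b,(400,300))]))
E
```

```text
clock: 11.4
position: [0.4309, -0.0075, 0.2623]
ee_rot: [0.002, -0.075, 0.997, -0.0]
contact_force: [0.7, -1.2, -1.2]
width: 0.0121
gripper_force: 49.4
clock: 11.9
position: [0.429, -0.0073, 0.2997]
ee_rot: [-0.0, -0.075, 0.997, 0.0]
contact_force: [-0.1, 0.3, -0.9]
width: 0.0123
gripper_force: 49.4
side [298 178 100   7 656]
scene [249 145  91  36 613]
[ 0.35356041 -0.01724876  0.29445435]
[0.58718634 0.02163781 0.2618426 ]
```

View pics/c6.png

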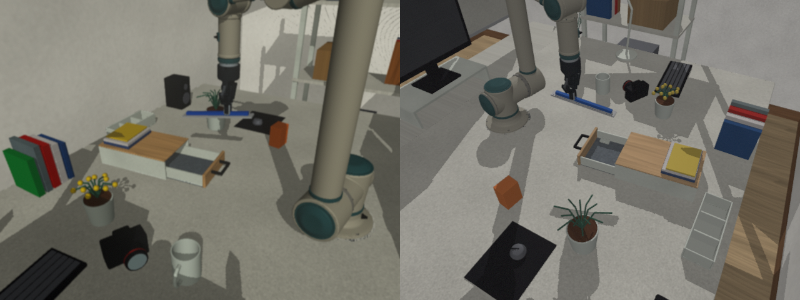

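The ruler is held at about 7.8° tilt; the triangulated ridge length of 239 mm matches the given 240. Its lowest part is about 0.24 high, the drawer is out, and nothing else has been disturbed.

```bash
python3 -m inch '[{"claw":-1,"travel":[0,0,0],"turn":0},{"claw":-1,"travel":[0,0,0],"turn":0},{"claw":-1,"travel":[0,0,0],"turn":0},{"claw":-1,"travel":[0,0,0],"turn":0},{"claw":-1,"travel":[0,0,0],"turn":0}]'; python3 -c "
from rig import ticket; print(ticket.sign_off())"
```

```text
clock: 12.5
position: [0.4287, -0.0074, 0.3003]
ee_rot: [0.0, -0.075, 0.997, 0.0]
contact_force: [-0.2, -0.2, -1.2]
width: 0.0119
gripper_force: 49.4
the job is handed in; nothing more can be done
None
```

I handed the job in at 12.5 s: the drawer is out at its stop and the gripper holds the ruler still, ridge up, about 8° off level and roughly 15 cm above the unit's top; sign-off returned no verdict.

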